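# Slide the weighing plate onto the scale's pin

### The job

Fit the herb scale with its weighing plate: of the two metal plates lying on the wooden board, take the one with the large round hole and slide it across onto the scale beside the board until the hole is over the upright pin, then let it drop so that it lies flat on the scale's dark bay around the pin, squared up with the scale. Keep it low on the way (never more than 5 cm above the board), and leave the other plate, with the small hole, where it is.

Things in the scene. Friction and masses are not known exactly. Their poses are not given: they have to be found in the camera images.
- weigh_plate: bare metal plate 100 (x) x 130 (y) x 5 mm, 0.2 kg, 44 mm round through hole in its middle. Black upright grip fin on it: 10 mm thick (x), 34 long (y), centred at x 0, y +45, from the plate's top up to 41 mm over its underside. Origin: hole centre, at the underside; z up. Starts flat and loose on the wooden board, fin end away from the scale, yaw within 20 deg of the station's
- cover_plate: to be left alone: plate with the same outline, thickness, fin and origin as the weighing plate, but only a 14 mm hole in its middle, too small for the pin. Lies on the board beside the weighing plate, 160 mm from it along the station's x; either may be the nearer to the robot
- station: fixed station; origin on the table where board and scale meet, yaw within 9 deg of the world's. Wooden board: x -170..170, y 0..320 mm, top at z 50; two 55 mm jars and a brass weight on it near y 275. Scale: dark flat bay x -95..95, y -195..-5, surface at z 36, no rim; white console, 34 high, at x -182..-98. In place the plate's x, y axes lie along the station's
- pin (a point): tip of the scale's fixed steel pin: 18 mm in diameter, 12 mm high above the bay, tapered at the top; the tip is at z 48 mm, 2 mm lower than the board's top. Stands at x 0, y -95 mm of the station
Things that resemble listed ones, but are neither listed nor needed, are in the scene too. What is shaped like the weigh_plate but orange is not meant.

How it is judged:
At the end, for the whole second after the job is handed in: The large-hole plate lies flat (0.06 rad) and at rest (20 mm/s) on the bay, underside within 3 mm of its surface, hole centre within 16 mm of the pin, long side along the station's y within 0.26 rad, either way round; the other plate is within 30 mm of its start (horizontal distance between weigh_plate and pin below 0.016 m and z of weigh_plate in the frame of station between 0.033 and 0.039 m and angle between weigh_plate's own z axis and vertical below 0.06 rad and angle between the y axis of weigh_plate and the y axis of station, either way round below 0.26 rad and linear speed of weigh_plate below 0.02 m/s and distance of cover_plate from where it was at the start of the episode below 0.03 m); the robot touches nothing.
It fails at once if the weighing plate is lifted more than 50 mm above the board instead of being slid low (z of weigh_plate in the frame of station above 0.1 m).
It fails at once if the other plate is moved by more than 30 mm (distance of cover_plate from where it was at the start of the episode above 0.03 m).
It also fails if it takes over 38 s, if anything falls off the work surface, if the arm or the gripper's body presses on something with over 40 N, if the wrist force passes 120 N, or if a joint passes its speed limit or range.

### The arm

A 7-joint arm with a two-finger parallel gripper is mounted at the origin on the work surface. World frame = base frame: x ahead of the robot, y to its left, z up, the work surface at z = 0. Lengths are in m, angles in rad, forces in N, time in s.
With the tool pointing down it reaches from about 0.35 to 0.9 m from the base axis. Payload 8.1 kg.
Tool frame: the origin (TCP) lies between the finger pads; the fingertips stand 19 mm ahead of it and the grasp point (between the pads) is the TCP; z points along the fingers, y is the direction in which the jaws open and shut (so a half turn about z gives the same grasp; the last joint's range is limited). The gripper opens to 85 mm and grips with 20 to 120 N. Pads are 22 mm wide; open, the fingers measure 114 mm over their backs; the gripper's body (76 mm by 85 mm) begins 54 mm behind the grasp point. The pads swing forward as they close: fully open they stand 13 mm farther back than shut.
Start: joints at [1.235, 0.434, 0.025, 1.573, -0.012, 1.134, -0.075], TCP at [0.144, -0.608, 0.25] pointing down, gripper open.
Joint ranges: [-2.62, 2.62], [-0.44, 2.09], [-1.27, 1.32], [0.08, 2.57], [-1.32, 4.46], [0.12, 2], [-2.74, 2.74]. Speed limits (rad/s): [2.22, 2.22, 3.01, 3.01, 3.14, 3.14, 3.14].

### API

Orientations are given as a rotation vector (axis times angle).
In Python, from rig import get_obs, read_camera, calibration, job_done, search_frame, trace, landmark_of gives the robot as it stands.
- The arm moves only by the tool drive_tool, never from a script. Its argument "commands" is a list that holds one entry, the list of rows, each a list of 5 numbers: the shift along the tool's x, y, z in mm, then the turn about the tool's z in degrees, then the opening, from 0 (shut) to 1 (fully open). In form: [[[x, y, z, roll, claw], ...]]. A call has 1 to 20 rows; each row shifts and turns the commanded pose from where the row before left it, along the tool's axes as they then stand; what a row does not reach is not made up. A row lasts 1/12 s, in which the tool goes at most 41.7 mm and 7.16 degrees, less where a joint would pass 70% of its speed; a pose out of reach is approached as far as the arm can. A call is refused whole if a number of a shift passes 41.7 or a number of a turn 7.16, either way. A call with a gripper value outside its range is refused whole. The fingers move at their own pace and stop on an object; "force" is the grip in N (left out, the last holds). Time passes only in rows, so rows that do not move let the fingers close. It gives the time, the measured TCP pose, the force and the opening at its end, in the units of the state.
- get_obs(): the state, without advancing time (a new reading comes with each control period).
- read_camera(name): name is "side" or "top"; returns the picture (384x512x3 uint8, red, green, blue); there is no depth.
- calibration(name): a dict with "fov_y" (degrees; the focal length in pixels is half the picture's height over the tangent of half this angle, whatever the lens; pixels are square), "cx", "cy" (the principal point, pixels), "k1" (the pictures are not rectified: a ray, as slopes to the right and down, at radius r is drawn at 1 + k1 r^2 times it, then the intrinsics apply), "R" (3x3) and "t" (3): a world point X has camera coordinates R X + t. Camera axes: x right, y down, z forward; pixel columns grow to the right and rows downward; lengths in m; the calibration is good to about 2 mm. A picture is of the moment at which its call begins. calibration takes no time and is no camera call.
- job_done(): hands the job in, once; it reports no verdict.
Trained networks look in the newest picture that a camera, given by its name, has taken for a name from the list of things; names that differ only in an ending like _2 or _b are one class to them, and where a whole thing is asked for, a point or a joint stands for the part that bears it (a point fixed in the world has none). Each returns a list of dicts, best first, with "confidence" (0 to 1); they miss things now and then, are a little off and sometimes report something else, mostly with a low value. They report only what shows in the picture. A call takes as long as a camera call. They do not tell look-alikes from the thing itself.
- search_frame(camera, label): "point" ([x, y, z] in m, in world coordinates, good to about 4 mm: the middle of the surface that is visible of it).
- trace(camera, label): "mask" (384x512 bool, what is visible of it).
- landmark_of(camera, label): "point" ([x, y, z] in m, in world coordinates, good to about 4 mm: a listed point, or the origin of a listed thing).
The state is a dict: "time": time; "q": joint angles; "qvel": joint speeds; "effort": joint torques, N m; "position": TCP position; "ee_rot": TCP orientation; "wrist_force": force on the tool from outside, world axes, zero at the start; "wrist_torque": the same for the moment, N m; "width": finger opening in m.
Only numpy, scipy, OpenCV 4.12 (cv2) and the standard library are available. Lean on these libraries where they do the work, as an engineer would, in place of code of your own. Each camera call takes 0.05 s, during which the arm holds its last target.

## Working session

There is one attempt and no reset: what is moved stays moved. The work goes in short steps, Python scripts to look and compute and a tool call to move; the robot and the scene stay as the last step left them, time stands still between calls to the robot, and variables do not carry over. Pictures are saved under pics/ and viewed, and the job is handed in when it is done.

Besides the shell and the picture viewer there is one more tool, called in YAML: its name, and indented under it one key for each argument. drive_tool: Moves the arm, as the interface text tells. Its arguments: {"type":"object","properties":{"commands":{"type":"array"},"force":{"type":"number"}},"required":["commands"]}

```bash
mkdir -p pics; ls; python3 - <<'E'
from rig import *
import cv2
o=get_obs();print(o['time'],o['position'],o['ee_rot'],o['width'])
for c in ('side','top'):
    im=read_camera(c);cv2.imwrite(f'pics/{c}0.png',im[:,:,::-1])
    print(c,calibration(c))
    for l in ('weigh_plate','cover_plate','pin','station'):
        print(l,[(x['confidence'],[round(v,4) for v in x['point']]) for x in landmark_of(c,l)])
E
```

```text
pics
0.0 [ 0.14400256 -0.6076848   0.24952644] [-3.11881047e+00 -3.64519804e-01  4.85895756e-04] 0.08567871006452717
side {'fov_y': 46.92516369008656, 'cx': 263.6113068143517, 'cy': 193.40117111717458, 'k1': -0.0765101616352188, 'R': array([[-0.93370678, -0.35729969,  0.02299085],
       [-0.21282618,  0.50223347, -0.83813278],
       [ 0.28791781, -0.78746332, -0.54498152]]), 't': array([0.42617522, 0.11824338, 0.70030145])}
weigh_plate [(0.96, [0.4932, 0.1124, 0.0526]), (0.8, [0.2486, 0.2379, -0.0021])]
cover_plate [(0.71, [0.6449, 0.0883, 0.0503])]
pin [(0.73, [0.549, -0.0974, 0.048])]
station [(0.75, [0.5535, -0.0068, -0.0001])]
top {'fov_y': 55.0358169641399, 'cx': 255.46753207940043, 'cy': 187.35637269192495, 'k1': -0.03304736920106843, 'R': array([[ 0.00710441, -0.99882455,  0.04794831],
       [-0.98620822, -0.01492753, -0.16483479],
       [ 0.16535679, -0.04611597, -0.98515504]]), 't': array([0.04603148, 0.4541844 , 0.66730586])}
weigh_plate [(0.72, [0.4873, 0.1108, 0.0452]), (0.63, [0.246, 0.2417, -0.0008])]
cover_plate []
pin [(0.84, [0.5474, -0.0954, 0.0502])]
station [(0.63, [0.555, -0.0072, 0.0001])]
```

View pics/side0.png

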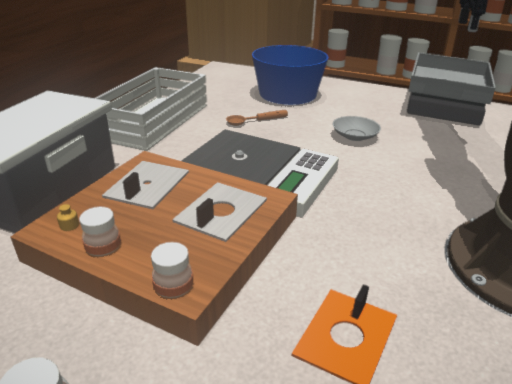

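View pics/top0.png

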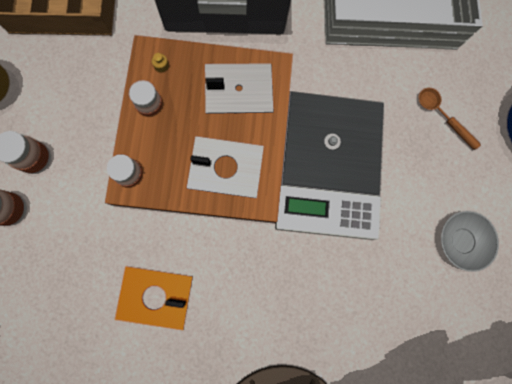

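The large-hole plate is the nearer one: (222,208) in side and (226,166) in top. The small-hole plate is at (239,87) in top and the orange one is a decoy. Next I'll measure positions by projecting pixels onto planes.

```bash
cat > h.py <<'E'
import numpy as np, cv2
from rig import *
def K(c):
    f=192/np.tan(np.radians(c['fov_y'])/2); return f
def proj(cam,X):
    c=calibration(cam); p=np.atleast_2d(X)@np.array(c['R']).T+c['t']; s=p[:,:2]/p[:,2:]
    r2=(s**2).sum(1,keepdims=True); s=s*(1+c['k1']*r2); return s*K(c)+[c['cx'],c['cy']]
def back(cam,uv,z):
    c=calibration(cam); f=K(c); d=(np.atleast_2d(uv)-[c['cx'],c['cy']])/f; s=d.copy()
    for _ in range(20): s=d/(1+c['k1']*(s**2).sum(1,keepdims=True))
    R=np.array(c['R']); ray=np.c_[s,np.ones(len(s))]@R; o=-R.T@c['t']
    return o+ray*((z-o[2])/ray[:,2])[:,None]
def rect(cam,im,z,x0,x1,y0,y1,ppm):
    # world x to the right, y up
    xs=np.arange(x0,x1,1/ppm); ys=np.arange(y1,y0,-1/ppm); X,Y=np.meshgrid(xs,ys)
    uv=proj(cam,np.c_[X.ravel(),Y.ravel(),np.full(X.size,z)]).astype(np.float32).reshape(X.shape+(2,))
    return cv2.remap(im,uv[...,0],uv[...,1],cv2.INTER_LINEAR)
E
python3 - <<'E'
from h import *
for c in ('side','top'):
    im=read_camera(c)
    for l in ('weigh_plate','cover_plate','station'):
        for t in trace(c,l):
            m=t['mask'].astype(np.uint8)
            ct=max(cv2.findContours(m,0,1)[0],key=cv2.contourArea)[:,0,:]
            W=back(c,ct,0.055)[:,:2]
            r=cv2.minAreaRect((W*1000).astype(np.float32))
            print(c,l,t['confidence'],m.sum(),r)
    r=rect(c,im,0.055,0.35,0.75,-0.2,0.25,1400)
    cv2.imwrite(f'pics/r_{c}.png',r[:,:,::-1])
    cv2.imwrite(f'pics/r_{c}b.png',rect(c,im,0.036,0.35,0.75,-0.25,0.1,1500)[:,:,::-1])
E
```

```text
side weigh_plate 0.73 5607 ((241.4922332763672, 273.4976806640625), (150.0836639404297, 89.89083099365234), 81.68629455566406)
side weigh_plate 0.59 2880 ((489.1986389160156, 113.36209106445312), (138.11163330078125, 106.45381164550781), 82.66691589355469)
side cover_plate 0.77 2377 ((645.9368286132812, 90.76997375488281), (104.77877807617188, 140.2846221923828), 2.9056122303009033)
side station 0.58 28918 ((547.37451171875, 96.79263305664062), (512.9180297851562, 370.6725769042969), 84.09605407714844)
top weigh_plate 0.85 3307 ((251.92269897460938, 230.0848388671875), (120.8985595703125, 94.13584899902344), 81.89559173583984)
top cover_plate 0.79 3271 ((646.9561767578125, 86.30501556396484), (104.06563568115234, 130.17449951171875), 1.8166452646255493)
top station 0.76 34008 ((554.4149780273438, 59.75396728515625), (509.7731628417969, 354.2138977050781), 84.13567352294922)
```

View pics/r_top.png

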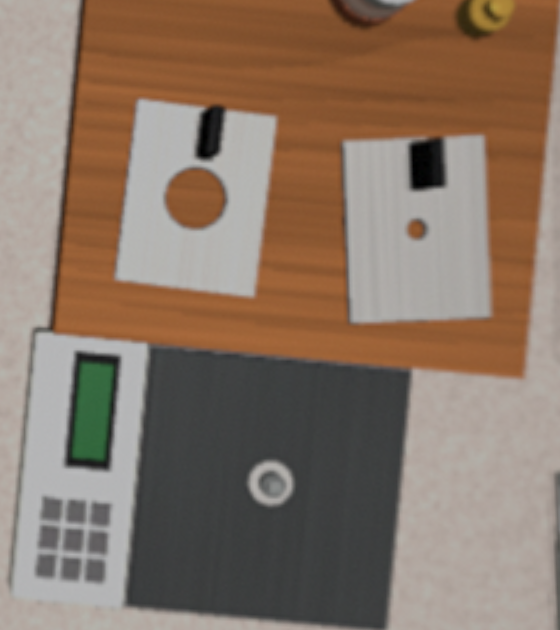

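View pics/r_side.png

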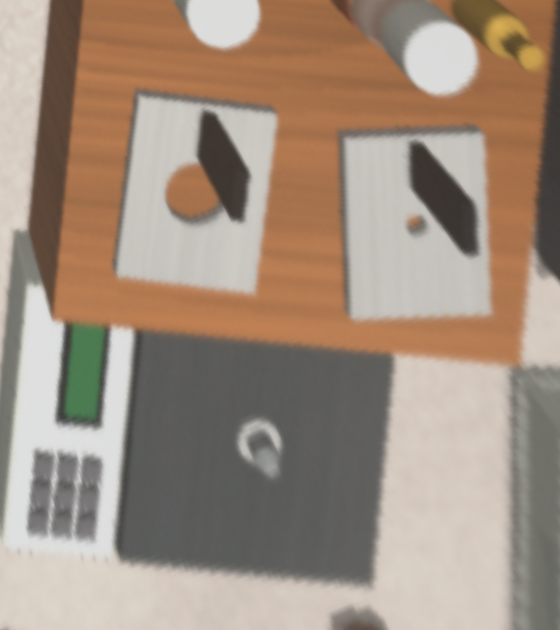

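View pics/r_topb.png

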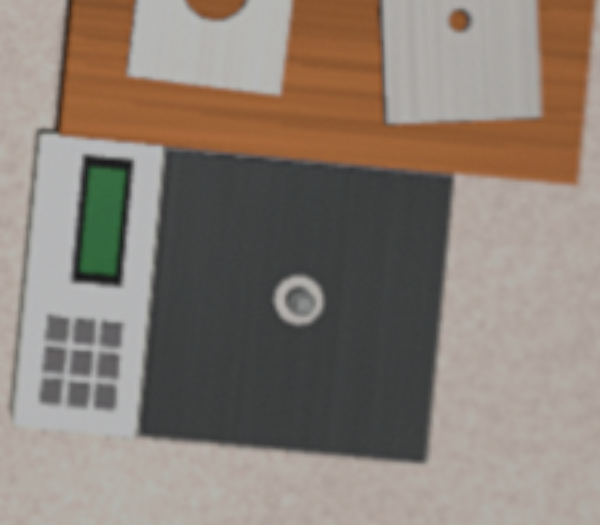

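Measured in world: plate hole ≈ (0.490, 0.110) at yaw −7°; pin ≈ (0.548, −0.098); station yaw ≈ −5.4°. The fin is at ≈ (0.4955, 0.155). I'll approach now, keeping height.

drive_tool:
  commands:
    - [[25,-20,0,0,1],[25,-20,0,0,1],[25,-20,0,0,1],[25,-20,0,0,1],[25,-20,0,0,1],[25,-20,0,0,1],[25,-20,0,0,1],[25,-20,0,0,1],[25,-20,0,0,1],[25,-20,0,0,1],[25,-20,0,0,1],[25,-20,0,0,1],[25,-20,0,0,1],[25,-20,0,0,1]]

```text
time: 2.07
position: [0.4209, -0.2537, 0.2506]
ee_rot: [3.12, 0.364, 0.001]
wrist_force: [0.7, -0.2, 0.1]
width: 0.0854
```

```bash
python3 -c "
from rig import *
o=get_obs();print(o['q'],o['time'])"
```

```text
[ 0.59813524  0.23053562 -0.19844329  1.87675496  0.05252542  1.03863129
 -0.96012209] 2.0667
```

drive_tool:
  commands:
    - [[12,-27,0,0,1],[12,-27,0,0,1],[12,-27,0,0,1],[12,-27,0,0,1],[12,-27,0,0,1],[12,-27,0,0,1],[12,-27,0,0,1],[12,-27,0,0,1],[12,-27,0,0,1],[12,-27,0,0,1],[12,-27,0,0,1],[12,-27,0,0,1],[12,-27,0,0,1],[12,-27,0,0,1]]

```text
time: 3.23
position: [0.4966, 0.1529, 0.2505]
ee_rot: [3.12, 0.364, 0.001]
wrist_force: [0.3, -1.0, -0.5]
width: 0.0852
```

drive_tool:
  commands:
    - [[0,0,5,-7,1],[0,0,5,-7,1],[0,0,5,-7,1],[0,0,5,-7,1],[0,0,5,-7,1],[0,0,5,-7,1],[0,0,5,-7,1],[0,0,5,-7,1],[0,0,5,-7,1],[0,0,5,-6.5,1],[0,0,20,0,1],[0,0,10,0,1],[0,0,0,0,1]]

```text
time: 4.32
position: [0.4953, 0.1507, 0.1683]
ee_rot: [-2.356, -2.076, 0.005]
wrist_force: [-0.8, -0.0, -0.9]
width: 0.0851
```

```bash
cat >> h.py <<'E'
from scipy.spatial.transform import Rotation as Ro
def st():
    o=get_obs();R=Ro.from_rotvec(o['ee_rot']).as_matrix()
    print('t',round(o['time'],2),'p',o['position'].round(4),'yang',np.degrees(np.arctan2(R[1,1],R[0,1])).round(2),'tilt',R[:,2].round(3),'w',round(o['width'],4),'F',o['wrist_force'].round(1))
    return o,R
E
python3 - <<'E'
from h import *
o,R=st()
for c in ('side','top'):
    im=read_camera(c); 
    cv2.imwrite(f'pics/{c}1.png',cv2.resize(im[60:300,60:380] if c=='side' else im[20:260,90:410],None,fx=2.4,fy=2.4,interpolation=2)[:,:,::-1])
E
```

```text
t 4.32 p [0.4953 0.1507 0.1683] yang -7.23 tilt [-0.003 -0.001 -1.   ] w 0.0851 F [-0.8 -0.  -0.9]
```

View pics/side1.png

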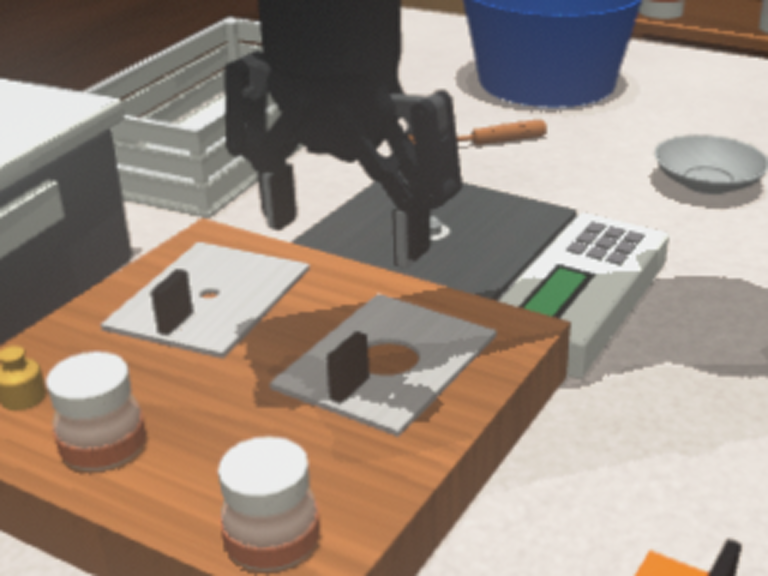

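View pics/top1.png

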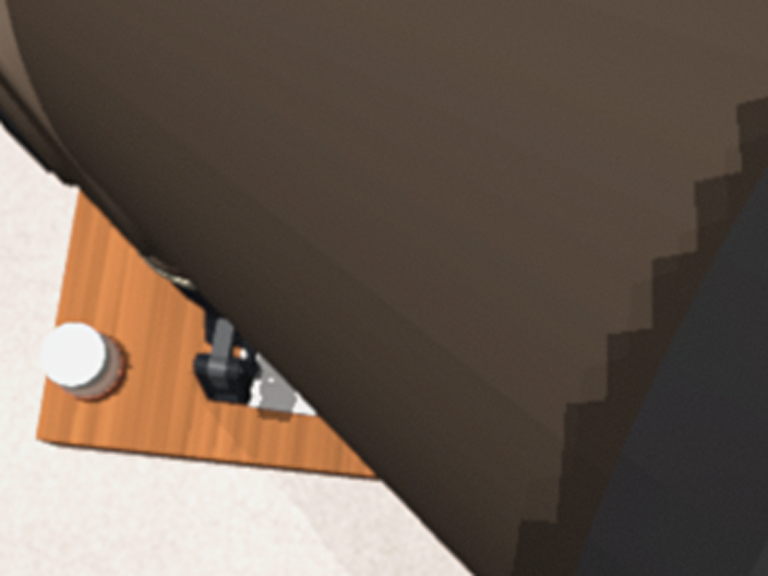

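Side view shows the gripper above the weighing plate with the fin at (347,367) between the jaws. Descending.

drive_tool:
  commands:
    - [[1,0,20,0,1],[1,0,20,0,1],[1,0,20,0,1],[0,0,15,0,1],[0,0,7,0,1],[0,0,5,0,1],[0,0,0,0,1],[0,0,0,0,1]]

```text
time: 5.08
position: [0.4973, 0.1548, 0.0841]
ee_rot: [2.356, 2.078, 0.001]
wrist_force: [-0.3, -0.3, 0.2]
width: 0.0857
```

```bash
python3 - <<'E'
from h import *
o,R=st()
for c in ('side',):
    im=read_camera(c); 
    cv2.imwrite(f'pics/{c}2.png',cv2.resize(im[100:260,100:320],None,fx=3.4,fy=3.4,interpolation=2)[:,:,::-1])
E
```

```text
t 5.08 p [0.4973 0.1548 0.0841] yang -7.17 tilt [ 0.001  0.    -1.   ] w 0.0857 F [-0.3 -0.3  0.2]
```

View pics/side2.png

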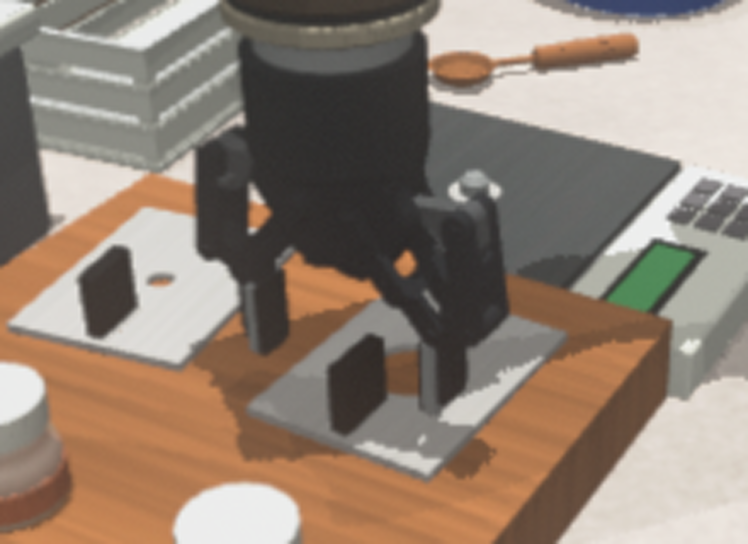

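```bash
python3 - <<'E'
from h import *
p=np.array([[346,433],[385,405],[332,425]])/3.4+100
print(back('side',p,.055))
p=np.array([[346,378],[385,345],[330,370],[370,335]])/3.4+100
print(back('side',p,.091))
# corners of plate
print(back('side',np.array([[248,410],[428,477],[566,335],[385,298]])/3.4+100,.055))
print((proj('side',[[.4973,.1548,.0841],[.4973,.1548,.065]])-100)*3.4)
E
```

```text
[[0.49462956 0.16991252 0.055     ]
 [0.48788389 0.14392894 0.055     ]
 [0.50327625 0.16706111 0.055     ]]
[[0.48922559 0.17606483 0.091     ]
 [0.4850228  0.14650126 0.091     ]
 [0.49848577 0.17340329 0.091     ]
 [0.49488074 0.14188584 0.091     ]]
[[0.54435243 0.17196127 0.055     ]
 [0.44717293 0.18410127 0.055     ]
 [0.43104269 0.05632209 0.055     ]
 [0.52924898 0.06053006 0.055     ]]
[[352.85069008 361.26531199]
 [354.99834213 395.63134436]]
```

drive_tool:
  commands:
    - [[2,-4,1,0,1],[0,0,0,0,0.6],[0,0,0,0,0.3],[0,0,0,0,0],[0,0,0,0,0],[0,0,0,0,0],[0,0,0,0,0],[0,0,0,0,0],[0,0,0,0,0]]
  force: 50

```text
time: 5.88
position: [0.4935, 0.1571, 0.0825]
ee_rot: [2.356, 2.078, 0.001]
wrist_force: [1.8, -0.7, 2.1]
width: 0.0088
```

```bash
python3 - <<'E'
from h import *
o,R=st()
for c in ('side',):
    im=read_camera(c); 
    cv2.imwrite(f'pics/{c}3.png',cv2.resize(im[100:260,100:320],None,fx=3.4,fy=3.4,interpolation=2)[:,:,::-1])
E
```

```text
t 5.88 p [0.4935 0.1571 0.0825] yang -7.17 tilt [ 0.001  0.    -1.   ] w 0.0088 F [ 1.8 -0.7  2.1]
```

View pics/side3.png

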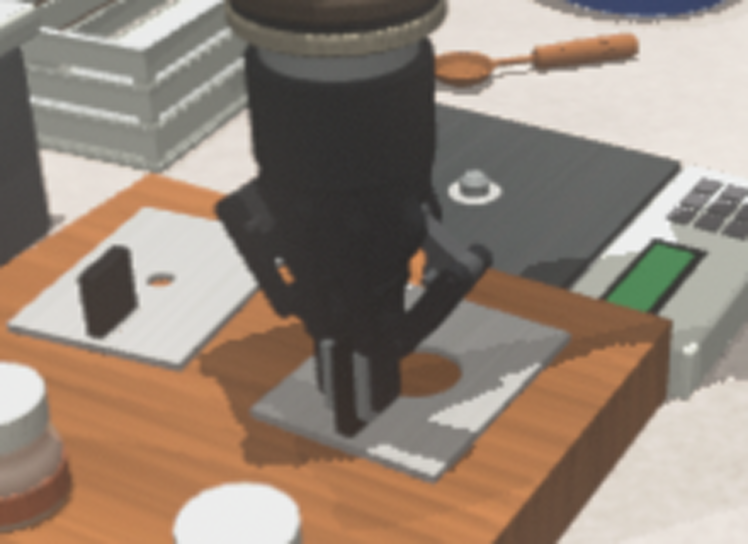

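```bash
python3 - <<'E'
from h import *
c=back('side',np.array([[252,410],[435,478],[568,335]])/3.4+100,.055)
print(c, 'hole',(c[0]+c[2])/2)
print('yaw',np.degrees(np.arctan2(*(c[1]-c[2])[:2])))
print('ring',back('side',np.array([[474,190]])/3.4+100,.036),'tip',back('side',np.array([[475,177]])/3.4+100,.048))
E
```

```text
[[0.54265386 0.17124366 0.055     ]
 [0.44407573 0.18355161 0.055     ]
 [0.43012286 0.05593328 0.055     ]] hole [0.48638836 0.11358847 0.055     ]
yaw 6.239523295123119
ring [[ 0.54838862 -0.09770139  0.036     ]] tip [[ 0.54542196 -0.09259415  0.048     ]]
```

Grip is solid on the fin (width 9 mm), and the hole is now ≈ (0.487, 0.112). I'll lift slightly, move mostly along −y first to stay clear of the cover plate, then shift across.

drive_tool:
  commands:
    - [[0,0,-4,0,0],[0,0,-4,0,0],[-8,2,0,0,0],[-15,3,0,0,0],[-15,3,0,0,0],[-15,3,0,0,0],[-15,3,0,0,0],[-15,3,0,0,0],[-15,3,0,0,0],[-15,3,0,0,0],[-15,3,0,0,0],[-15,10,0,0,0],[-15,12,0,0,0],[-15,12,0,0,0],[-12,12,0,-1.8,0],[-8,8,0,0,0],[-4,2,0,0,0],[0,0,0,0,0],[0,0,0,0,0]]

```text
time: 7.52
position: [0.5496, -0.0478, 0.0901]
ee_rot: [-2.323, -2.114, 0.0]
wrist_force: [-0.7, 0.2, -2.1]
width: 0.0088
```

```bash
python3 - <<'E'
from h import *
o,R=st()
for c in ('side','top'):
    im=read_camera(c); cv2.imwrite(f'pics/{c}4f.png',im[:,:,::-1])
    cv2.imwrite(f'pics/{c}4.png',cv2.resize(im[80:240,120:340] if c=='side' else im[60:260,200:420],None,fx=3.4 if c=='side' else 3,fy=3.4 if c=='side' else 3,interpolation=2)[:,:,::-1])
E
```

```text
t 7.52 p [ 0.5496 -0.0478  0.0901] yang -5.38 tilt [-0.001  0.    -1.   ] w 0.0088 F [-0.7  0.2 -2.1]
```

View pics/side4.png

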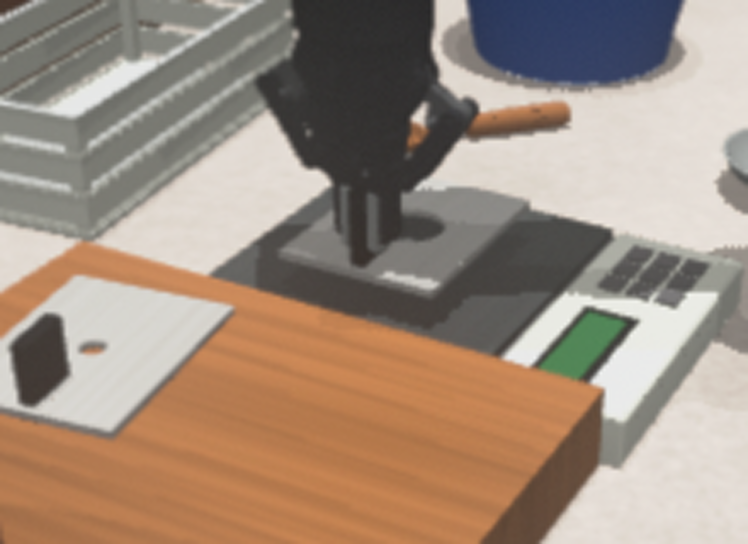

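View pics/top4.png

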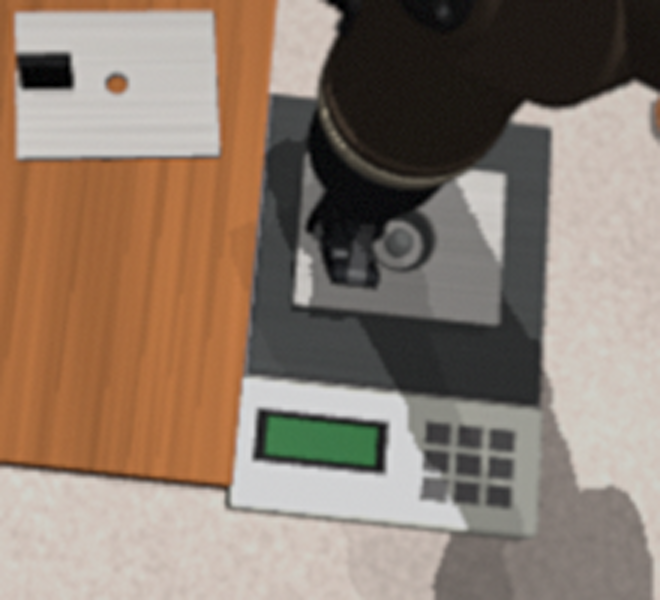

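```bash
python3 - <<'E'
from h import *
c=back('top',np.array([[506,173],[293,303],[499,325]])/3+[200,60],.0626)
print(c,'hole',(c[0]+c[1])/2,'yaw',np.degrees(np.arctan2(*(c[1]-c[2])[:2])))
print('pin',back('top',np.array([[400,241]])/3+[200,60],.048))
c=back('side',np.array([[278,252],[432,297],[530,203]])/3.4+[120,80],.0626)
print(c,'hole',(c[0]+c[2])/2,'yaw',np.degrees(np.arctan2(*(c[1]-c[2])[:2])))
E
```

```text
[[ 0.58946475 -0.16623924  0.0626    ]
 [ 0.50051078 -0.02645198  0.0626    ]
 [ 0.48887007 -0.15700868  0.0626    ]] hole [ 0.54498777 -0.09634561  0.0626    ] yaw 5.095140739920845
pin [[ 0.54670573 -0.09926868  0.048     ]]
[[ 0.59882779 -0.02998618  0.0626    ]
 [ 0.49733663 -0.01668934  0.0626    ]
 [ 0.48710699 -0.14786328  0.0626    ]] hole [ 0.54296739 -0.08892473  0.0626    ] yaw 4.459200612792288
```

Top view puts the pin inside the hole, about 3–5 mm off-centre. I'll correct that and lower.

drive_tool:
  commands:
    - [[-4,3,0,0,0],[0,0,4,0,0],[0,0,4,0,0],[0,0,4,0,0],[0,0,4,0,0],[0,0,3,0,0],[0,0,1,0,0],[0,0,0,0,0],[0,0,0,0,0]]

```text
time: 8.37
position: [0.5529, -0.0526, 0.0703]
ee_rot: [-2.323, -2.115, 0.0]
wrist_force: [0.5, 0.3, -2.4]
width: 0.0089
```

```bash
python3 - <<'E'
from h import *
o,R=st()
for c in ('side','top'):
    im=read_camera(c); cv2.imwrite(f'pics/{c}5f.png',im[:,:,::-1])
    cv2.imwrite(f'pics/{c}5.png',cv2.resize(im[80:240,120:340] if c=='side' else im[60:260,200:420],None,fx=3.4 if c=='side' else 3,fy=3.4 if c=='side' else 3,interpolation=2)[:,:,::-1])
E
```

```text
t 8.37 p [ 0.5529 -0.0526  0.0703] yang -5.36 tilt [-0.  0. -1.] w 0.0089 F [ 0.5  0.3 -2.4]
```

View pics/side5.png

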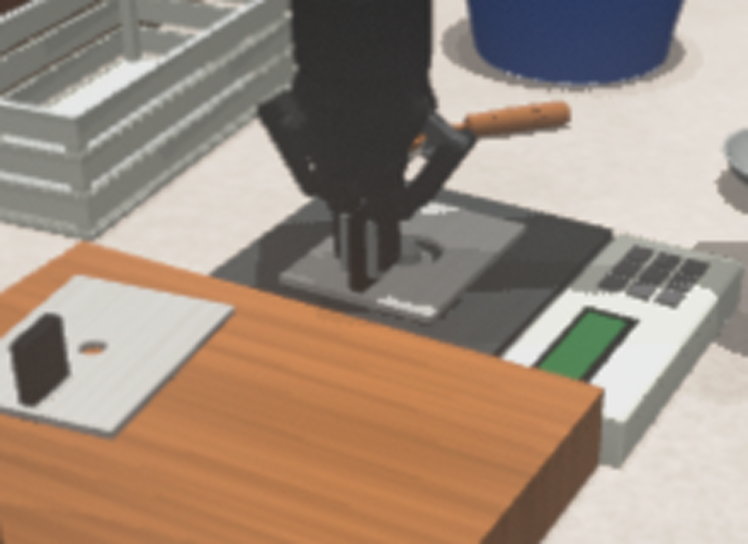

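View pics/top5.png

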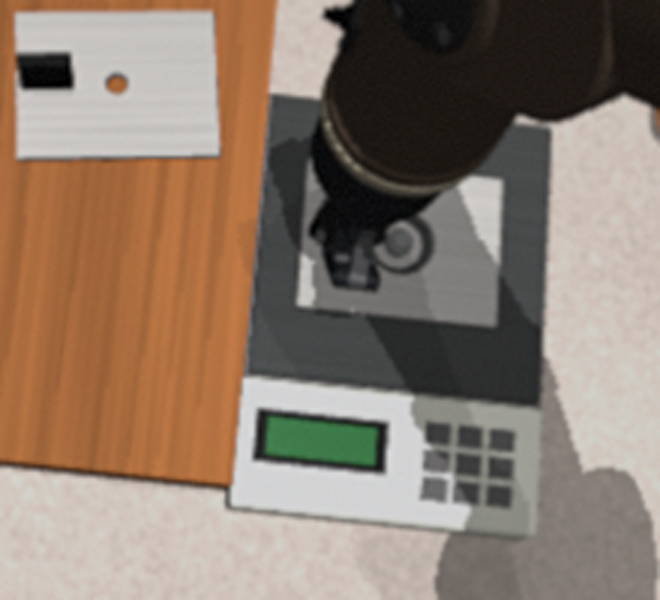

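drive_tool:
  commands:
    - [[0,0,1,0,0],[0,0,0.5,0,0],[0,0,0,0,0],[0,0,0,0,0.15],[0,0,0,0,0.3],[0,0,0,0,0.6],[0,0,0,0,0.6],[0,0,0,0,0.6],[0,0,0,0,0.6],[0,0,-10,0,0.6],[0,0,-20,0,0.6],[0,0,-30,0,0.6],[0,0,-30,0,0.6],[0,0,-30,0,0.6],[0,0,-30,0,0.6],[0,0,0,0,0.6]]

```text
time: 9.8
position: [0.5557, -0.0518, 0.2254]
ee_rot: [2.318, 2.111, 0.01]
wrist_force: [1.6, 0.9, 0.3]
width: 0.0511
```

drive_tool:
  commands:
    - [[-30,0,-10,0,0.6],[-30,0,-10,0,0.6],[-30,0,-10,0,0.6],[-30,0,0,0,0.6],[-30,0,0,0,0.6],[-30,0,0,0,0.6],[-30,0,0,0,0.6],[-30,0,0,0,0.6],[-30,0,0,0,0.6],[0,0,0,0,0.6],[0,0,0,0,0.6]]

```text
time: 10.72
position: [0.5268, -0.3236, 0.2488]
ee_rot: [-2.327, -2.11, 0.001]
wrist_force: [0.4, 1.4, -0.1]
width: 0.0515
```

```bash
python3 - <<'E'
from h import *
o,R=st()
for c in ('side','top'):
    im=read_camera(c)
    print(c,[(x['confidence'],x['point']) for x in landmark_of(c,'weigh_plate')],[(x['confidence'],x['point']) for x in landmark_of(c,'cover_plate')])
    cv2.imwrite(f'pics/{c}6.png',cv2.resize(im[80:240,120:340] if c=='side' else im[60:260,200:420],None,fx=3.4 if c=='side' else 3,fy=3.4 if c=='side' else 3,interpolation=2)[:,:,::-1])
E
```

```text
t 10.72 p [ 0.5268 -0.3236  0.2488] yang -5.59 tilt [-0. -0. -1.] w 0.0515 F [ 0.4  1.4 -0.1]
side [(0.79, [0.249, 0.243, -0.0007]), (0.68, [0.5529, -0.0967, 0.0389])] [(0.8, [0.6487, 0.0871, 0.0494])]
top [(0.88, [0.2482, 0.2447, 0.002]), (0.66, [0.5469, -0.0956, 0.0344])] [(0.89, [0.649, 0.0829, 0.0491])]
```

View pics/side6.png

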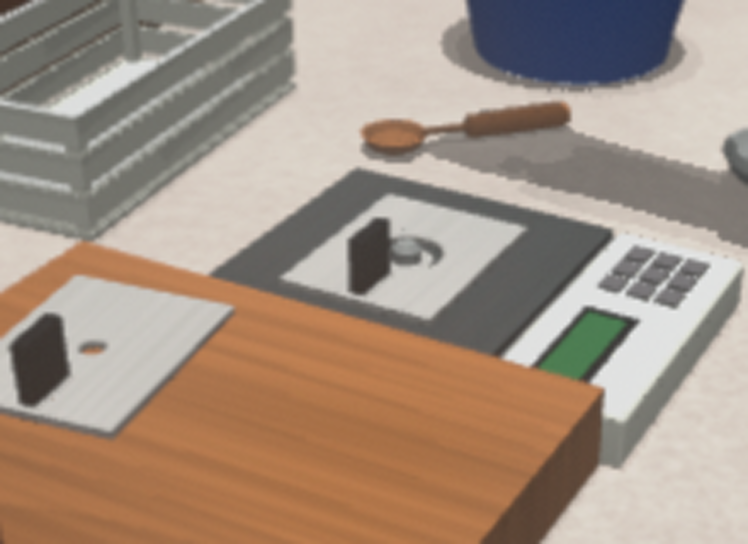

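View pics/top6.png

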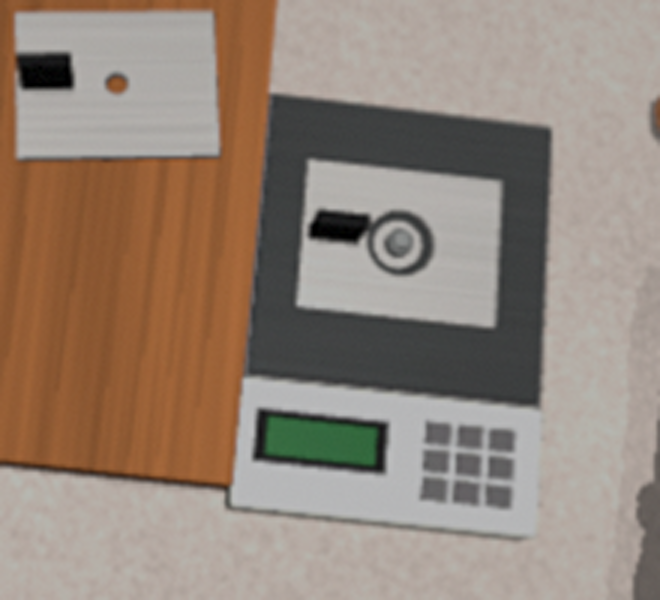

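Both views show the plate flat on the bay and square to the scale. In top, the pin is at (398,242) and the hole centre at (400,242). The cover plate hasn't moved.

```bash
python3 -c "
from rig import *
print(job_done())"
```

```text
the job is handed in; nothing more can be done
None
```

The large-hole plate is on the scale, flat around the pin, and the job was handed in at about 11 s of the allowed 38 s. I gripped it by its fin, lifted it about 8 mm, and took it across clear of the other plate. I then lowered it over the pin, released it and moved the arm away.

**Position:** in the last pictures the pin sits within about 2 mm of the hole centre. The top-camera network puts the plate origin at (0.547, −0.096, 0.034), against the pin at about (0.547, −0.098).

**Flat and square:** the plate looks flat on the bay and its edges run parallel to the scale's. I did not measure its yaw again after release; at release the tool matched the station's yaw to within a degree.

**Other plate:** the cover plate looks unmoved. The network's readings of it before and after agree within about 4 mm, which is its own error.

**Disagreements:**
- The two cameras differed by 4–7 mm in y while I was measuring.
- The side-camera network placed the final plate about 5 mm off in x from the top-camera one. Both are well inside the 16 mm tolerance.
- The networks ranked the orange look-alike first in the final check. I told it apart in the pictures.

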